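# Index the stencil carriage and snap its hold-down straps shut

## Task

Pull up the spring knob on the stencil carriage, slide the carriage along its rail to the hole opposite the red marker tab and let the pin drop fully home in that hole. Then, with the carriage locked there, press both orange hinged straps down until their spring catches snap over them and hold them fully shut, pressing no harder than about 35 N. Leave the other things on the table where they are.

Things in the scene. Friction and masses are not known exactly. Their poses are not given: they have to be found in the camera images.
- jig: Fixed printing jig, plywood base x -175..125, y -220..220, z 0..14 mm; origin on the table, z up, yaw varies. Index rail along y at x = -115, 30 wide, top at z 26, three holes 14 mm long in y, 12 deep, at y = -30, 25, 80. The grey carriage (230 x 160, deck top z 36) slides along y on the rails with a cream stencil board (top z 41). A spool stands on the base's +y end, clear of the travel.
- flag_red: Red marker tab 34 x 18 x 12 mm fixed on the jig base on the robot's side of the index rail, beside the hole to use; origin at the centre of its underside, axes parallel to the jig's; its jig y is that hole's centre. White and blue tabs mark the other two holes; which is where varies.
- carriage (a joint): Carriage position along the jig's +y, m, 0 to 0.235. The plunger is at jig y = -0.130 + this, so the holes are reached at 0.100, 0.155, 0.210. Starts between 0 and 0.05 (no hole there). Sliding takes about 3 to 5 N with the pin lifted; with the pin home it has about 2 mm of play either way.
- plunger (a joint): Lift of the spring plunger, m: 0 = pin fully down in a hole, 0.012 = pin tip resting on the rail (the start), 0.024 = fully pulled up. The spring pushes down with 5 N at 0, 9 N at 0.024. Above 0.014 the pin clears the rail. Let go beside a hole, it rides on the rail and falls in when the carriage brings it over one.
- knob (a point): Centre of the plunger's black knob (yellow disc on top): upright cylinder 28 mm diameter, 18 mm high, 9 mm above and below this point; at jig x = -115 mm. 61 mm above the table with the plunger at 0, rising with its lift. Below it a 10 mm stem, then a 22 mm collar, top 46 mm above the table. Moves with the carriage.
- pin_tip (a point): Lower end of the plunger's 10 mm round-ended pin; 47 mm below point knob. 14 mm above the table when fully down in a hole.
- strap_left (a joint): Angle of the orange strap on the carriage's +y side, rad: 0 = shut (level), grows as it opens upward, to 1.2. Starts at 0.7 to 1.1 and stays where left (hinge friction, about 2 N at its end). At about 0.085 its end meets the spring catch; 8 to 13 N near its end carries it past, it snaps home below about 0.03, and the catch holds it at 0 on a firm stop. Released earlier it stays up on the catch.
- strap_right (a joint): Angle of the orange strap on the carriage's -y side; exactly as strap_left.
- strap_left_press (a point): Middle of the black rubber patch on top of the left strap, 108 mm from the hinge axis and 3.5 mm above mid-thickness; the strap is 135 long, 40 wide, 7 thick, the axis in mid-thickness. 51.5 mm above the table when shut. The frame turns with the strap: z normal to its top, -x towards its free end.
- strap_right_press (a point): The same on the right strap.
- strap_left_hinge (a point): Point on the left strap's hinge axis, mid-width: 48 mm above the table, at jig x = +70 mm, 50 mm to the jig's +y of the plunger. The axis runs along jig y; the free end points to jig -x, where a steel catch stands up to 63 mm above the table, 133 to 151 mm from the axis.
- strap_right_hinge (a point): The same for the right strap, 50 mm to the jig's -y of the plunger.
- spool: Pink thread spool, 34 mm diameter, 50 mm high, standing on the jig's base. A bystander: leave it where it is. Origin at the centre of its underside.
- mug: White mug, 80 mm diameter, 90 mm high, to the +y side of the jig. A bystander: leave it where it is. Origin at the centre of its underside.
- marker: Black and green marker pen, 133 mm long, lying beyond the jig. A bystander: leave it where it is. Origin at the centre of its underside.
- glue_bottle: White squeeze bottle with yellow cap, 60 mm diameter, 150 mm high, to the +y side of the jig. A bystander: leave it where it is. Origin at the centre of its underside.
- notebook: Ring-bound notepad 105 x 150 x 13 mm, to the -y side of the jig. A bystander: leave it where it is. Origin at the centre of its underside.

How it is judged:
By the outcome, as a careful person would: the job done as asked, in the order asked, and still so for the second after the job is handed in, with the robot touching nothing.
It also fails if it takes over 64 s, if anything falls off the work surface, if the arm or the gripper's body presses on something with over 40 N, if the wrist force passes 120 N, or if a joint passes its speed limit or range.

## Robot

A 6-joint arm with a two-finger parallel gripper is mounted at the origin on the work surface. World frame = base frame: x ahead of the robot, y to its left, z up, the work surface at z = 0. Lengths are in mm, angles in rad, forces in N, time in s.
With the tool pointing down it reaches from about 275 to 725 mm from the base axis. Payload 5.6 kg.
Tool frame: the origin (TCP) lies midway between the tips of the shut fingers; the grasp point (between the pads) lies 19 mm behind it (manip.grasp_offset is the distance from the TCP to the grasp point, in mm); y points along the fingers, z is the direction in which the jaws open and shut, and the axes are right-handed (so a half turn about y gives the same grasp; the last joint's range is limited). The gripper opens to 85 mm and grips with 20 to 120 N. Pads are 22 mm wide; open, the fingers measure 114 mm over their backs; the gripper's body (76 mm by 85 mm) begins 54 mm behind the grasp point. The pads swing forward as they close: fully open they stand 13 mm farther back than shut.
Start: joints at [1.529, 0.255, 0.108, 0, -1.424, -0.285], TCP at [176.53, 520.893, 231.283] pointing down, gripper open.
Joint ranges: [-2.95, 2.95], [-1.21, 1.97], [-1.09, 1.5], [-2.87, 1.71], [-2.94, -0.07], [-3.05, 3.05]. Speed limits (rad/s): [2.57, 2.57, 3.14, 3.14, 3.14, 3.14].

## Interface

Orientations are given as a unit quaternion [x, y, z, w].
In Python, from plant import manip gives the robot as it stands.
- The arm moves only by the tool step_arm, never from a script. Its argument "targets" is text: rows parted by semicolons, each of 7 numbers parted by spaces: the turn, a rotation vector about the tool's x, y, z normalised to -1 to 1, where 1 is pi/2 rad, then the shift along the tool's x, y, z normalised to -1 to 1, where 1 is 100 mm, then the finger opening in mm, from 0 to 85.4. In form: rx ry rz tx ty tz grip; .... A call has 1 to 12 rows; each row is the pose to reach, as a shift and turn from the pose commanded when the call began, along the tool's axes at that moment; what a row does not reach only later rows make up. A row lasts 1/10 s, in which the tool goes at most 50 mm and 8.59 degrees, less where a joint would pass 70% of its speed; a pose out of reach is approached as far as the arm can. A call with a number of a shift or a turn outside -1 to 1 is refused whole. A call with a gripper value outside its range is refused whole. The fingers move at their own pace and stop on an object; "squeeze" is the grip in N (left out, the last holds). Time passes only in rows, so rows that repeat a pose let the fingers close. It gives the time, the measured TCP pose, the force and the opening at its end, in the units of the state.
- manip.get_obs(): the state, without advancing time (a new reading comes with each control period).
- manip.snapshot(name): name is "scene" or "top" or "wrist"; returns a dict with "image" (384x512x3 uint8, red, green, blue), "depth" (384x512 float32, mm along the optical axis (not along the pixel's ray), 0 where there is no reading), "mtx" (3x3 intrinsics, pixels), "world_to_cam" (4x4, takes a point from world to camera coordinates); the wrist camera has in their place "tool_from_camera" (4x4, takes a point from camera to tool coordinates, whose origin is the TCP and whose axes are the tool frame's). Camera axes: x right, y down, z forward; pixel columns grow to the right and rows downward; lengths in mm; the calibration is good to about 2 mm. The wrist camera is an equidistant fisheye: a pixel r from the principal point sees the ray r / f radians off the axis. A picture is of the moment at which its call begins: read the wrist's pose just before it.
- manip.hand_in(): hands the job in, once; it reports no verdict.
The state is a dict: "t": time; "q": joint angles; "dq": joint speeds; "joint_torque": joint torques, N m; "eef_pos": TCP position; "ee_rot": TCP orientation; "force": force on the tool from outside, world axes, zero at the start; "torque": the same for the moment, N m; "gripper_width": finger opening in mm.
Only numpy, scipy, OpenCV 4.12 (cv2) and the standard library are available. Lean on these libraries where they do the work, as an engineer would, in place of code of your own. Each camera call takes 0.05 s, during which the arm holds its last target.

## Working session

There is one attempt and no reset: what is moved stays moved. The work goes in short steps, Python scripts to look and compute and a tool call to move; the robot and the scene stay as the last step left them, time stands still between calls to the robot, and variables do not carry over. Pictures are saved under pics/ and viewed, and the job is handed in when it is done.

Besides the shell and the picture viewer there is one more tool, called after "Call:" as name(argument=value, ...), one argument or row to a line, values as JSON. step_arm: Moves the arm, as the interface text tells. Scaled input: -1 to 1 covers 100 mm each way for a shift and pi/2 rad each way for a turn. Its arguments: {"type":"object","properties":{"targets":{"type":"string"},"squeeze":{"type":"number"}},"required":["targets"]}

```bash
ls; mkdir -p pics; cat > h.py <<'E'
import numpy as np, cv2
from plant import manip
from scipy.spatial.transform import Rotation as R
def snap(n,f):
    o=manip.get_obs(); s=manip.snapshot(n); cv2.imwrite('pics/%s.png'%f, s['image'][:,:,::-1]); np.savez('pics/%s.npz'%f, pos=o['eef_pos'],rot=o['ee_rot'],**{k:v for k,v in s.items()}); return o,s
def px2w(s,u,v,d=None):
    if d is None: d=s['depth'][int(v),int(u)]
    K=s['mtx']; p=np.array([(u-K[0,2])/K[0,0]*d,(v-K[1,2])/K[1,1]*d,d,1])
    return (np.linalg.inv(s['world_to_cam'])@p)[:3]
def onplane(s,u,v,z):
    a=px2w(s,u,v,100.);b=px2w(s,u,v,1000.)
    return a+(b-a)*(z-a[2])/(b[2]-a[2])
E
python3 - <<'E'
from h import *
for n in ['scene','top']:
    o,s=snap(n,n+'0')
    print(s['mtx'],np.linalg.inv(s['world_to_cam'])[:3])
print(o)
E
```

```text
pics
[[349.98477764   0.         247.8233385 ]
 [  0.         349.98477764 189.56500647]
 [  0.           0.           1.        ]] [[-2.65015583e-01  8.04616148e-01 -5.31375192e-01  1.04048163e+03]
 [ 9.64219765e-01  2.17219855e-01 -1.51972958e-01  1.57612272e+02]
 [-6.85465352e-03 -5.52637664e-01 -8.33393440e-01  7.44693134e+02]]
[[360.49681844   0.         254.52227365]
 [  0.         360.49681844 195.28940063]
 [  0.           0.           1.        ]] [[ 9.24808474e-03 -9.99640853e-01  2.51523066e-02  5.63735567e+02]
 [-9.99946132e-01 -9.12651985e-03  4.94366093e-03  5.46984383e+01]
 [-4.71233240e-03 -2.51966711e-02 -9.99671407e-01  9.40472084e+02]]
{'t': 0.05, 'q': array([ 1.52861138e+00,  2.55753960e-01,  1.07016174e-01, -4.71924697e-04,
       -1.42388745e+00, -2.84588318e-01]), 'dq': array([ 0.00060049,  0.00080537,  0.00194542,  0.00052481, -0.00039514,
       -0.00041711]), 'joint_torque': array([-2.54659921e-03, -3.87997234e+01,  2.38769782e+01,  5.38771793e+00,
       -3.57027864e-03,  5.24711027e-06]), 'eef_pos': array([176.3365532 , 520.45221074, 230.39714986]), 'ee_rot': array([-0.11495701, -0.69702345,  0.6983471 ,  0.11512829]), 'force': array([-0.11212479,  0.51175124,  0.39043001]), 'torque': array([-0.03864881,  0.0032407 ,  0.05929264]), 'gripper_width': 84.98559894652709}
```

View pics/scene0.png

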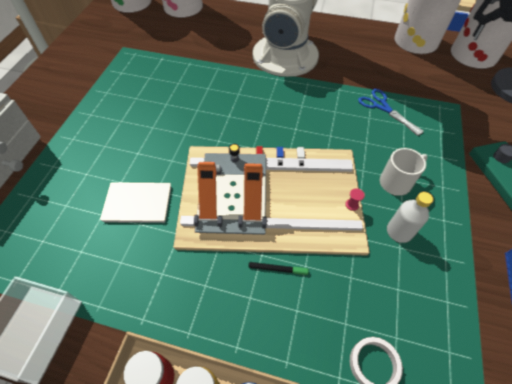

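View pics/top0.png

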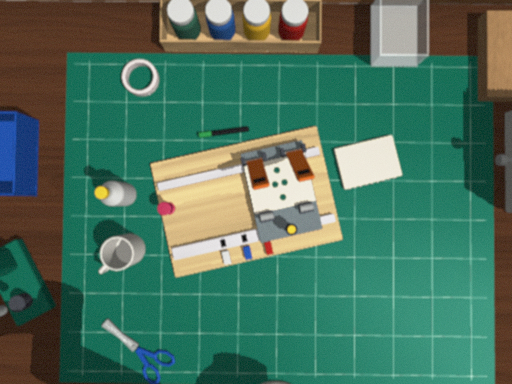

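The top view shows the red tab at about (268,248), blue (247,252), white (226,257) and the yellow knob disc at (291,229). The red tab looks like the hole nearest the carriage.

```bash
cat > m.py <<'E'
from h import *
import sys
def load(f): 
    d=np.load('pics/%s.npz'%f); return {k:d[k] for k in d.files}
def blobs(s,lo,hi,roi,mn=4):
    h=cv2.cvtColor(s['image'],cv2.COLOR_RGB2HSV); m=cv2.inRange(h,np.array(lo),np.array(hi))
    x0,y0,x1,y1=roi; k=np.zeros_like(m);k[y0:y1,x0:x1]=m[y0:y1,x0:x1]
    n,l,st,c=cv2.connectedComponentsWithStats(k)
    return [(st[i,4],c[i],l==i) for i in range(1,n) if st[i,4]>=mn]
def ray(s,u,v):
    a=px2w(s,u,v,100.);b=px2w(s,u,v,1000.); d=b-a; return a,d/np.linalg.norm(d)
def tri(s1,p1,s2,p2):
    a,d=ray(s1,*p1);b,e=ray(s2,*p2)
    t=np.linalg.lstsq(np.c_[d,-e],b-a,rcond=None)[0]
    p,q=a+t[0]*d,b+t[1]*e; return (p+q)/2,np.linalg.norm(p-q)
E
python3 - <<'E'
from m import *
T=load('top0');S=load('scene0')
cols={'yellow':([22,120,120],[34,255,255]),'red':([0,150,90],[4,255,255]),'blue':([105,120,80],[125,255,255]),'orange':([5,170,60],[14,255,255])}
for c,(lo,hi) in cols.items():
    for n,s,roi in (('top',T,(150,120,345,280)),('scene',S,(170,135,372,260))):
        print(c,n,[(a,p.round(1)) for a,p,_ in blobs(s,lo,hi,roi)])
for n,s,r in (('top',T,(150,120,350,280)),('scene',S,(170,135,375,260))):
    c=s['image'][r[1]:r[3],r[0]:r[2],::-1]; cv2.imwrite('pics/c_%s.png'%n,cv2.resize(c,None,fx=3.8,fy=3.8,interpolation=cv2.INTER_CUBIC))
E
```

```text
yellow top [(np.int32(68), array([291.1, 229. ]))]
yellow scene [(np.int32(49), array([233.8, 147.2]))]
red top [(np.int32(62), array([268.1, 247.5]))]
red scene [(np.int32(30), array([259. , 149.5]))]
blue top [(np.int32(69), array([246.9, 252.1]))]
blue scene [(np.int32(50), array([279.8, 151.4]))]
orange top [(np.int32(402), array([299.7, 164.9])), (np.int32(352), array([257.2, 173.1]))]
orange scene [(np.int32(702), array([207.2, 192.1])), (np.int32(686), array([252.6, 193.5])), (np.int32(4), array([199. , 174.5]))]
```

View pics/c_top.png

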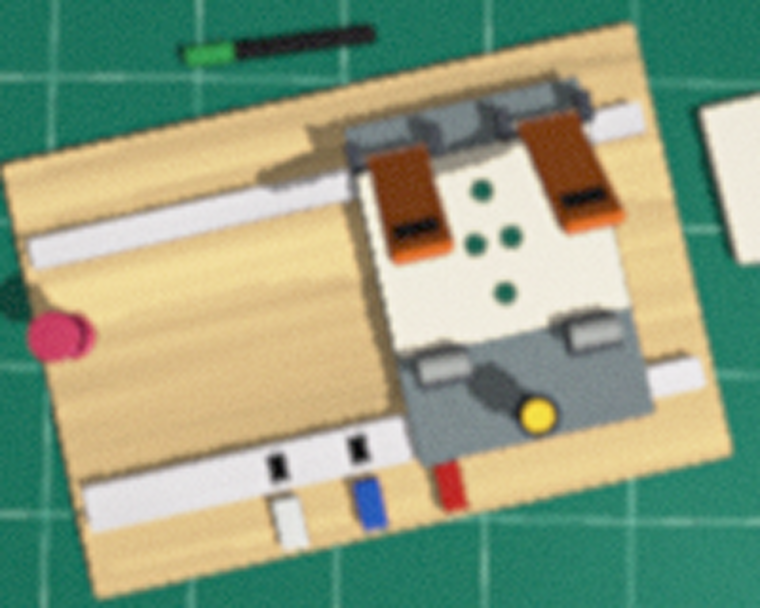

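View pics/c_scene.png

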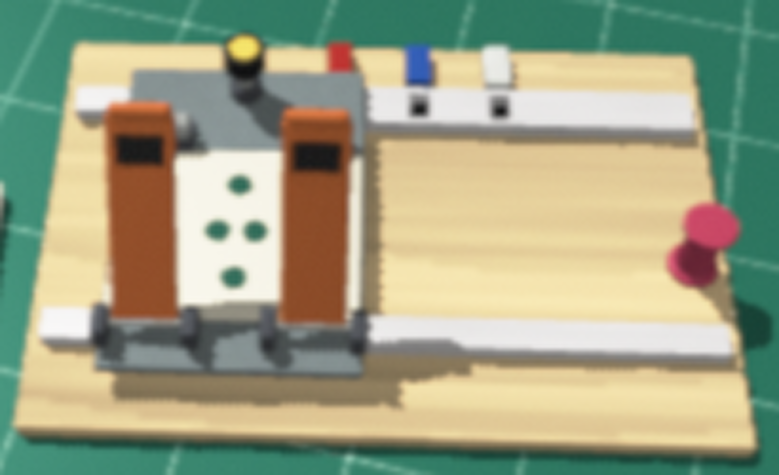

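The enlarged views show the plywood corners in the top crop at (3,163), (633,22), (732,455) and (98,598). The red tab is at the hole nearest the carriage, and the knob stands at the carriage's robot-side edge.

```bash
python3 - <<'E'
from m import *
T=load('top0');S=load('scene0')
f=lambda u,v:((u+.5)/3.8-.5+150,(v+.5)/3.8-.5+120)
# jig corners: top-left = (+x,+y)->(125,220); top-right (125,-220); br (-175,-220); bl (-175,220)
W=np.array([onplane(T,*f(u,v),14)[:2] for u,v in [(3,163),(633,22),(732,455),(98,598)]])
J=np.array([[125,220],[125,-220],[-175,-220],[-175,220.]])
cw,cj=W.mean(0),J.mean(0); A=(J-cj).T@(W-cw); U,s,V=np.linalg.svd(A); Rm=(U@V).T
t=cw-Rm@cj; print('yaw',np.arctan2(Rm[1,0],Rm[0,0]),'t',t,'res',(W-(J@Rm.T+t)).round(1))
iv=lambda p:(Rm.T@(np.array(p)[:2]-t)).round(1)
k,e=tri(T,(291.1,229),S,(233.8,147.2)); print('disc',k,e,'jig',iv(k))
for n,a,b in(('red',(268.1,247.5),(259,149.5)),('blue',(246.9,252.1),(279.8,151.4))):
    p,e=tri(T,a,S,b);print(n,p,e,iv(p),iv(onplane(T,*a,24)))
for u,v in((359,449),(279,467)): print('hole',iv(onplane(T,*f(u,v),26)))
for a,b in ((f(415,232),None),(f(584,198),None)):
    print('patch depth', px2w(T,*a))
# patch in scene via crop
g=lambda u,v:((u+.5)/3.8-.5+170,(v+.5)/3.8-.5+135)
for a,b in ((f(415,232),g(317,157)),(f(584,198),g(139,150))):
    p,e=tri(T,a,S,b);print('patch',p,e,iv(p), 'ang',np.arctan2(p[2]-48,70-iv(p)[0]))
np.savez('jig.npz',R=Rm,t=t)
E
```

```text
yaw 0.23005458318886599 t [596.92562288  86.63827917] res [[ 0.7 -0.7]
 [ 0.1  0.8]
 [-0.5  1.1]
 [-0.3 -1.2]]
disc [506.21391443 -29.21610491  82.58562273] 1.214490954645123 jig [-114.7  -92.1]
red [455.93777718  23.2232968   32.30653015] 1.3700786140743013 [-151.7  -29.6] [-152.8  -29. ]
blue [443.04625638  76.72940588  26.25785215] 0.8624712339989247 [-152.1   25.4] [-152.3   26. ]
hole [-115.4   24.9]
hole [-115.4   79.5]
patch depth [616.36701817  49.361125   141.18233566]
patch depth [637.65655283 -49.92228989 135.5567485 ]
patch [616.70791221  48.88662527 137.56547882] 0.9236277288063257 [ 10.7 -41.3] ang 0.9859720470609641
patch [637.61678429 -49.98908223 136.64602273] 0.4290168068034447 [   8.5 -142.3] ang 0.9642634478562802
```

```bash
cat >> m.py <<'E'
J=np.load('jig.npz') if __import__('os').path.exists('jig.npz') else None
YAW=0.230
def j2w(x,y,z): 
    p=J['R']@np.array([x,y])+J['t']; return np.array([p[0],p[1],z])
def w2j(p): return np.r_[J['R'].T@(np.array(p)[:2]-J['t']),p[2]]
def Rdes(sign=1,tilt=0,swap=False):
    ey=np.array([-np.sin(YAW),np.cos(YAW),0]); ex=np.array([np.cos(YAW),np.sin(YAW),0])
    z=sign*(ex if swap else ey); y=np.array([0,0,-1.]); x=np.cross(y,z)
    return R.from_matrix(np.c_[x,y,z])
def plan(pos,Rd=None):
    o=manip.get_obs(); Rc=R.from_quat(o['ee_rot']); Rd=Rd if Rd is not None else Rc
    rv=(Rc.inv()*Rd).as_rotvec(); d=Rc.inv().apply(np.array(pos)-o['eef_pos'])
    print('turn',(rv/(np.pi/2)).round(3),'shift',(d/100).round(3),'rows',np.linalg.norm(d)/50,np.degrees(np.linalg.norm(rv))/8.59)
    print('now',o['t'],o['eef_pos'].round(1),'jig',w2j(o['eef_pos']).round(1),'F',o['force'].round(1),'w',round(o['gripper_width'],1),'q',o['q'].round(2))
E
python3 - <<'E'
from m import *
o=manip.get_obs(); print(R.from_quat(o['ee_rot']).as_matrix().round(3))
for s in (1,-1):
  for w in (0,1):
    print(s,w); plan(j2w(-115,-92,150),Rdes(s,swap=w))
E
```

```text
[[-0.947 -0.    -0.321]
 [ 0.321 -0.002 -0.947]
 [-0.    -1.     0.002]]
1 0
turn [-0.000e+00  1.646e+00 -1.000e-03] shift [-4.886  0.813  4.146] rows 12.917809713052463 17.24041696147959
now 0.1 [176.4 520.5 230.5] jig [-310.5  518.3  230.5] F [ 0.  -0.5 -0.2] w 85.2 q [ 1.53  0.26  0.11 -0.   -1.42 -0.28]
1 1
turn [-1.000e-03 -1.354e+00  1.000e-03] shift [-4.886  0.813  4.146] rows 12.917809713052463 14.191484935683691
now 0.1 [176.4 520.5 230.5] jig [-310.5  518.3  230.5] F [ 0.  -0.5 -0.2] w 85.2 q [ 1.53  0.26  0.11 -0.   -1.42 -0.28]
-1 0
turn [-0.001 -0.354  0.   ] shift [-4.886  0.813  4.146] rows 12.917809713052463 3.7142009400300884
now 0.1 [176.4 520.5 230.5] jig [-310.5  518.3  230.5] F [ 0.  -0.5 -0.2] w 85.2 q [ 1.53  0.26  0.11 -0.   -1.42 -0.28]
-1 1
turn [-0.001  0.646 -0.001] shift [-4.886  0.813  4.146] rows 12.917809713052463 6.76312559399068
now 0.1 [176.4 520.5 230.5] jig [-310.5  518.3  230.5] F [ 0.  -0.5 -0.2] w 85.2 q [ 1.53  0.26  0.11 -0.   -1.42 -0.28]
```

Call:
step_arm(
  targets="0 0 0 -0.33 0 0.28 60; 0 0 0 -0.66 0 0.56 60; 0 0 0 -1 0 0.85 60",
)

```text
t: 0.4
eef_pos: [244.2, 406.8, 230.7]
ee_rot: [-0.115, -0.697, 0.698, 0.115]
force: [1.4, 0.4, 0.5]
gripper_width: 60.4
```

Call:
step_arm(
  targets="0 0 0 -0.33 0 0.28 60; 0 0 0 -0.66 0 0.56 60; 0 0 0 -1 0 0.85 60",
)

```text
t: 0.7
eef_pos: [311.7, 293.9, 231.0]
ee_rot: [-0.115, -0.698, 0.698, 0.115]
force: [0.3, 0.3, 0.4]
gripper_width: 59.7
```

Call:
step_arm(
  targets="0 0 0 -0.33 0 0.28 60; 0 0 0 -0.66 0 0.56 60; 0 0 0 -1 0 0.85 60",
)

```text
t: 1.0
eef_pos: [379.1, 181.4, 231.1]
ee_rot: [0.115, 0.698, -0.698, -0.115]
force: [1.2, 1.0, -0.7]
gripper_width: 59.9
```

Call:
step_arm(
  targets="0 0 0 -0.33 0 0.28 60; 0 0 0 -0.66 0 0.56 60; 0 0 0 -1 0 0.85 60",
)

```text
t: 1.3
eef_pos: [446.6, 68.8, 231.1]
ee_rot: [0.115, 0.698, -0.698, -0.115]
force: [1.9, 0.9, 0.1]
gripper_width: 60.1
```

Call:
step_arm(
  targets="0 -0.09 0 -0.3 0.1 0.25 60; 0 -0.18 0 -0.6 0.2 0.5 60; 0 -0.27 0 -0.88 0.3 0.74 60; 0 -0.354 0 -0.88 0.3 0.74 60; 0 -0.354 0 -0.88 0.3 0.74 60",
)

```text
t: 1.8
eef_pos: [505.6, -28.9, 200.1]
ee_rot: [0.081, -0.702, 0.703, -0.08]
force: [0.4, 0.5, -0.4]
gripper_width: 59.6
```

```bash
python3 - <<'E'
from m import *
plan(j2w(-115,-92,150),Rdes(-1))
o,s=snap('wrist','w1'); print(s['mtx'],s['tool_from_camera'].round(3))
E
```

```text
turn [ 0.    -0.001  0.002] shift [-0.004  0.501  0.003] rows 1.002851243759544 0.02004969068416361
now 1.8 [505.6 -28.9 200.1] jig [-115.3  -91.7  200.1] F [ 0.4  0.5 -0.4] w 59.6 q [ 0.25  0.18 -0.06 -0.   -1.33  1.55]
[[297.31863964   0.         257.62101254]
 [  0.         297.31863964 194.33361585]
 [  0.           0.           1.        ]] [[-0.00000e+00  9.52000e-01  3.06000e-01 -7.88870e+01]
 [-1.00000e-03 -3.06000e-01  9.52000e-01 -1.41741e+02]
 [ 1.00000e+00 -0.00000e+00  1.00000e-03 -1.68600e+00]
 [ 0.00000e+00  0.00000e+00  0.00000e+00  1.00000e+00]]
```

View wrist.

View pics/w1.png

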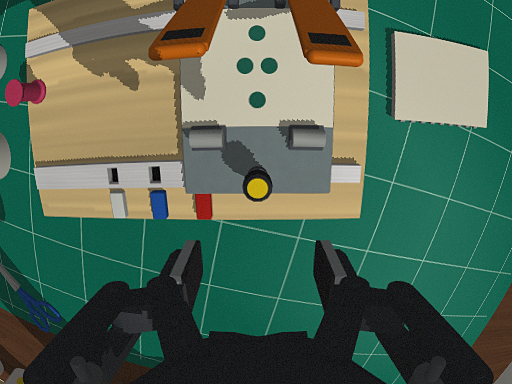

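```bash
cat >> m.py <<'E'
def wray(s,u,v):
    K=s['mtx']; a=np.array([u-K[0,2],v-K[1,2]]); r=np.hypot(*a); th=r/K[0,0]
    c=np.r_[np.sin(th)*a/max(r,1e-9),np.cos(th)]
    M=s['tool_from_camera']; Rt=R.from_quat(s['rot'])
    return s['pos']+Rt.apply(M[:3,3]), Rt.apply(M[:3,:3]@c)
def wplane(s,u,v,z):
    a,d=wray(s,u,v); return a+d*(z-a[2])/d[2]
E
python3 - <<'E'
from m import *
W=load('w1')
for a,p,_ in blobs(W,[20,100,100],[34,255,255],(0,0,512,384),30): print(a,p.round(1),wplane(W,*p,82).round(1),w2j(wplane(W,*p,82)).round(1))
E
```

```text
99 [102.1   4.5] [651.4 157.7  82. ] [69.2 56.8 82. ]
233 [135.1   3.1] [654.  121.9  82. ] [63.6 21.3 82. ]
3175 [351.5  98.9] [606.  -89.5  82. ] [ -31.3 -173.6   82. ]
776 [48.8 21.3] [633.9 222.3  82. ] [ 66.9 123.7  82. ]
118 [128.2  13.8] [642.8 126.1  82. ] [53.7 27.9 82. ]
44 [157.    8.8] [649.9  98.3  82. ] [54.2 -0.7 82. ]
83 [86.7 22.6] [632.4 170.6  82. ] [53.7 73.7 82. ]
57 [149.6  37.4] [621.9  98.4  82. ] [27.   5.7 82. ]
33 [128.   37.5] [619.9 120.1  82. ] [30.  27.3 82. ]
67 [137.4  39.9] [618.4 109.9  82. ] [26.2 17.7 82. ]
37 [113.1  41.6] [614.8 135.   82. ] [28.4 43.  82. ]
12259 [102.6 107.1] [551.8 133.4  82. ] [-33.3  55.9  82. ]
30 [177.6  88. ] [580.1  61.8  82. ] [-22.1 -20.3  82. ]
343 [257.  187.9] [506.4 -26.7  82. ] [-114.   -89.7   82. ]
3276 [290.7 204.4] [497.9 -60.9  82. ] [-130.  -121.1   82. ]
1510 [ 77.  201.7] [449.3 156.   82. ] [-127.9  101.2   82. ]
605 [138.6 202.3] [466.2  83.1  82. ] [-128.    26.4   82. ]
663 [179.8 203.3] [475.2  41.3  82. ] [-128.9  -16.4   82. ]
```

The wrist view shows the knob's yellow disc at (257,188), centred between the jaws and agreeing with the fixed cameras to about 2 mm. Next I descend.

Call:
step_arm(
  targets="0 0 0 0 0.4 0 60; 0 0 0 0 0.75 0.0 60; 0 0 0 0 0.96 0 60",
)

```text
t: 2.15
eef_pos: [504.2, -27.0, 103.2]
ee_rot: [-0.081, 0.703, -0.702, 0.079]
force: [0.9, 0.4, 0.0]
gripper_width: 59.6
```

```bash
python3 - <<'E'
from m import *
plan(j2w(-115,-91,54),Rdes(-1))
E
```

```text
turn [ 0.001 -0.003  0.002] shift [-0.014  0.492  0.016] rows 0.9839999395001965 0.031411590542490306
now 2.15 [504.2 -27.  103.2] jig [-116.2  -89.5  103.2] F [0.9 0.4 0. ] w 59.6 q [ 0.26  0.25 -0.24 -0.   -1.09  1.54]
```

Call:
step_arm(
  targets="0 0 0 -0.01 0.25 0.01 60; 0 0 0 -0.01 0.45 0.01 60; 0 0 0 -0.01 0.49 0.01 60; 0 0 0 -0.01 0.49 0.01 60",
)

```text
t: 2.55
eef_pos: [506.8, -28.0, 56.5]
ee_rot: [0.081, -0.702, 0.703, -0.08]
force: [-0.6, -0.6, -0.1]
gripper_width: 60.5
```

```bash
python3 - <<'E'
from m import *
plan(j2w(-115,-91,54),Rdes(-1))
o,s=snap('wrist','w2')
E
```

```text
turn [-0.    -0.001  0.   ] shift [ 0.011  0.025 -0.001] rows 0.05422673089431067 0.01081265661512083
now 2.55 [506.8 -28.   56.5] jig [-113.9  -91.1   56.5] F [-0.6 -0.6 -0.1] w 60.5 q [ 0.25  0.3  -0.3   0.   -0.97  1.55]
```

View pics/w2.png

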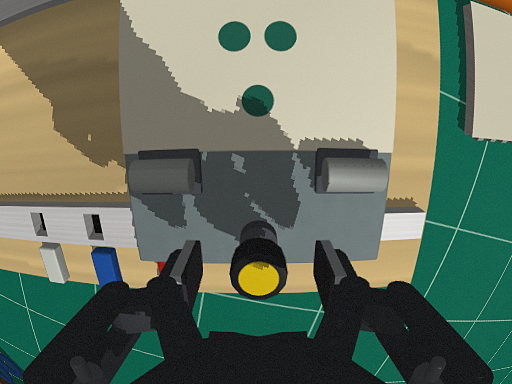

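The knob is between the jaws with its disc at (258,279). I'll check its offset along the pads before closing.

```bash
python3 - <<'E'
from m import *
W=load('w2')
p=wplane(W,258.5,278.5,82); print(p, w2j(p))
E
```

```text
[507.00439325 -26.81589855  82.        ] [-113.42319245  -89.96031011   82.        ]
```

Call:
step_arm(
  targets="0 0 0 0 0.02 0 40; 0 0 0 0 0.02 0 32; 0 0 0 0 0.02 0 24; 0 0 0 0 0.02 0 24; 0 0 0 0 0.02 0 24",
  squeeze=40,
)

```text
t: 3.1
eef_pos: [507.5, -28.3, 55.1]
ee_rot: [-0.08, 0.703, -0.702, 0.081]
force: [-2.2, 2.2, 5.3]
gripper_width: 26.4
```

Call:
step_arm(
  targets="0 0 0 0 -0.03 0 24; 0 0 0 0 -0.06 0 24; 0 0 0 0 -0.09 0 24; 0 0 0 0 -0.09 0 24",
)

```text
t: 3.5
eef_pos: [507.3, -28.3, 63.2]
ee_rot: [-0.081, 0.703, -0.702, 0.081]
force: [4.6, 1.8, -8.5]
gripper_width: 26.5
```

```bash
python3 - <<'E'
from m import *
plan(j2w(-115,-30,64),Rdes(-1))
o,s=snap('wrist','w3')
o,s=snap('scene','s3'); o,s2=snap('top','t3')
a=blobs(s,[22,120,120],[34,255,255],(170,120,372,260));b=blobs(s2,[22,120,120],[34,255,255],(150,120,345,280))
print([(x[0],x[1]) for x in a],[(x[0],x[1]) for x in b])
E
```

```text
turn [ 0.    -0.001 -0.   ] shift [ 0.016 -0.008 -0.615] rows 1.2298142396054101 0.008158804586312502
now 3.5 [507.3 -28.3  63.2] jig [-113.5  -91.5   63.2] F [ 4.6  1.8 -8.5] w 26.5 q [ 0.25  0.29 -0.29 -0.   -0.98  1.55]
[(np.int32(44), array([234.        , 144.79545455]))] []
```

View pics/w3.png

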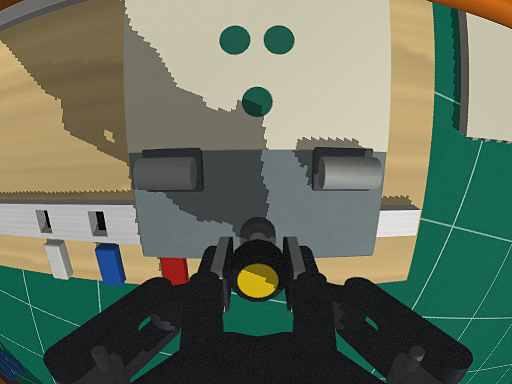

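The knob is held and raised, with -8.5 N of spring pull. Now I slide.

Call:
step_arm(
  targets="0 0 0 0 0 -0.06 24; 0 0 0 0 0 -0.14 24; 0 0 0 0 0 -0.22 24; 0 0 0 0 0 -0.3 24; 0 0 0 0 0 -0.38 24; 0 0 0 0 0 -0.46 24; 0 0 0 0 0 -0.54 24; 0 0 0 0 0 -0.6 24; 0 0 0 0 0 -0.61 24; 0 0 0 0 0 -0.61 24",
)

```text
t: 4.65
eef_pos: [493.2, 30.7, 63.1]
ee_rot: [0.081, -0.702, 0.703, -0.081]
force: [4.5, 0.3, -7.7]
gripper_width: 26.8
```

```bash
python3 - <<'E'
from m import *
plan(j2w(-115,-30,64),Rdes(-1))
o,s=snap('wrist','w4')
E
```

```text
turn [-0. -0.  0.] shift [ 0.013 -0.009 -0.009] rows 0.03521449020375134 0.003923582344335982
now 4.65 [493.2  30.7  63.1] jig [-113.7  -30.9   63.1] F [ 4.5  0.3 -7.7] w 26.8 q [ 0.38  0.27 -0.33  0.   -0.97  1.42]
```

View pics/w4.png

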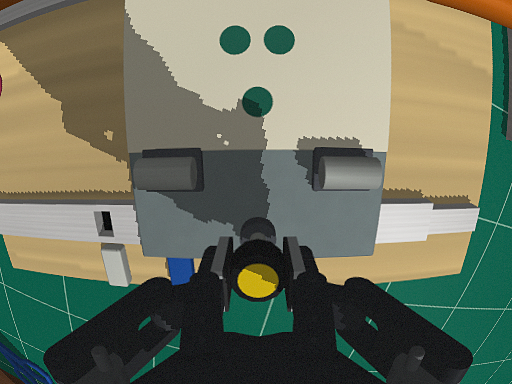

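Call:
step_arm(
  targets="0 0 0 0 0.03 -0.005 24; 0 0 0 0 0.06 -0.01 24; 0 0 0 0 0.08 -0.01 24; 0 0 0 0 0.08 -0.01 24",
)

```text
t: 5.1
eef_pos: [493.1, 31.3, 55.0]
ee_rot: [0.081, -0.702, 0.703, -0.081]
force: [3.9, -1.3, -7.4]
gripper_width: 26.7
```

Call:
step_arm(
  targets="0 0 0 0 0 0 34; 0 0 0 0 0 0 34; 0 0 0 0 0 0 34",
)

```text
t: 5.4
eef_pos: [492.7, 31.6, 55.7]
ee_rot: [0.081, -0.702, 0.703, -0.081]
force: [-0.5, -0.0, -0.6]
gripper_width: 34.1
```

```bash
python3 - <<'E'
from m import *
plan(j2w(-115,-30,64),Rdes(-1))
o,s=snap('wrist','w5')
o,s=snap('scene','s5')
print([(x[0],x[1]) for x in blobs(s,[22,120,120],[34,255,255],(170,120,372,260))])
E
```

```text
turn [-0. -0.  0.] shift [ 0.01  -0.083  0.002] rows 0.16777920063818985 0.004878277668160867
now 5.4 [492.7  31.6  55.7] jig [-114.   -29.8   55.7] F [-0.5 -0.  -0.6] w 34.1 q [ 0.38  0.28 -0.34  0.   -0.96  1.42]
[(np.int32(42), array([258.5952381 , 150.54761905]))]
```

View pics/w5.png

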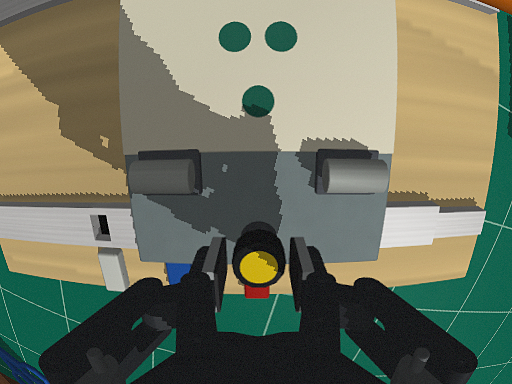

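The disc has dropped in the image to (258,266), so the pin looks seated. I'll back off and measure its height.

Call:
step_arm(
  targets="0 0 0 0 0 0 60; 0 0 0 0 0 0 60; 0 0 0 0 -0.3 0 60; 0 0 0 0 -0.6 0 60; 0 0 0 -0.5 -0.95 0 60; 0 0 0 -0.9 -0.95 0 20; 0 0 0 -0.9 -0.95 0 0; 0 0 0 -0.9 -0.95 0 0",
)

```text
t: 6.3
eef_pos: [580.8, 52.4, 149.1]
ee_rot: [0.081, -0.702, 0.703, -0.08]
force: [-0.6, 0.1, 0.1]
gripper_width: 17.0
```

```bash
python3 - <<'E'
from m import *
o,w=snap('wrist','w6')
o,s=snap('scene','s6');o,t=snap('top','t6')
plan(j2w(-115,-30,64),Rdes(-1))
lo,hi=[22,120,120],[34,255,255]
a=blobs(s,lo,hi,(170,120,372,260));b=blobs(t,lo,hi,(150,120,345,280));print([(x[0],x[1]) for x in a],[(x[0],x[1]) for x in b])
if a and b:
    p,e=tri(t,b[0][1],s,a[0][1]);print(p,e,w2j(p))
for n,s_,r in (('t6c',t,(150,120,350,280)),('s6c',s,(170,115,375,260))):
    c=s_['image'][r[1]:r[3],r[0]:r[2],::-1]; cv2.imwrite('pics/%s.png'%n,cv2.resize(c,None,fx=3.8,fy=3.8,interpolation=cv2.INTER_CUBIC))
E
```

```text
turn [-0.    -0.     0.001] shift [0.902 0.862 0.002] rows 2.495325557681479 0.007283944610683368
now 6.45 [579.6  52.  150.2] jig [-24.8 -29.8 150.2] F [-0.5 -0.3 -0.1] w -0.3 q [ 0.36  0.35  0.04 -0.   -1.26  1.44]
[(np.int32(42), array([258.69047619, 150.85714286]))] [(np.int32(37), array([266.2972973 , 236.10810811]))]
[487.17218971  29.32473397  64.79445655] 0.5407989593459204 [-119.93110977  -30.77641087   64.79445655]
```

View pics/t6c.png

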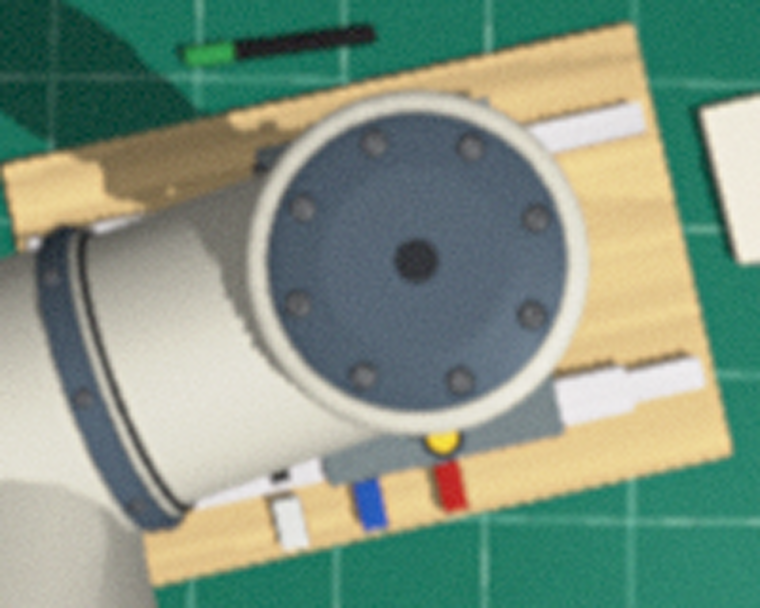

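View pics/s6c.png

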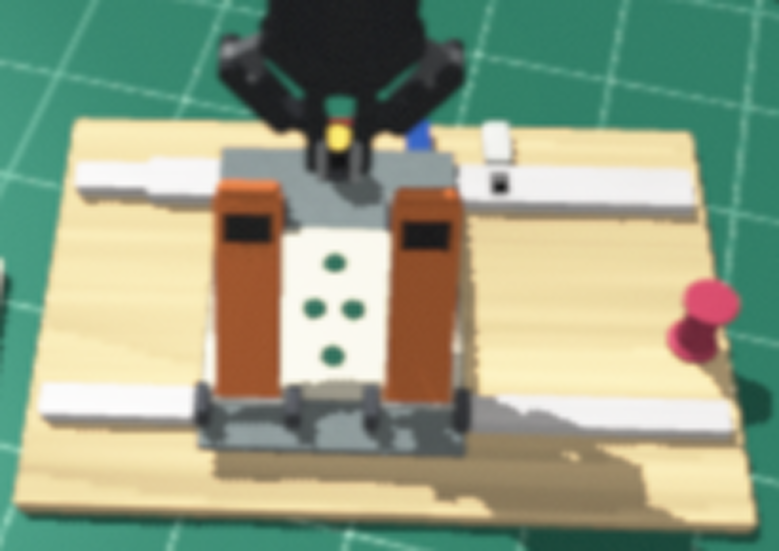

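View pics/w6.png

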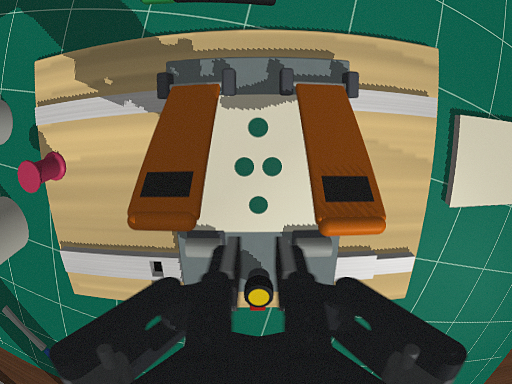

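The wrist view shows the disc at (258,297), full and in line with the red tab. The top view of it is half hidden by the arm, so I'll use the wrist and scene rays instead.

```bash
python3 - <<'E'
from m import *
w=load('w6');s=load('s6');s0=load('scene0')
b=[x for x in blobs(w,[20,120,120],[34,255,255],(235,275,285,320))];print([(x[0],x[1]) for x in b])
a,d=wray(w,*b[0][1]);c,e=ray(s,258.7,150.9)
t=np.linalg.lstsq(np.c_[d,-e],c-a,rcond=None)[0];print(a+t[0]*d,c+t[1]*e,w2j(a+t[0]*d),w2j(c+t[1]*e))
# scene ray at jig x=-115
for S,uv in((s0,(233.8,147.2)),(s,(258.7,150.9)),(load('s3'),(234,144.8))):
    c,e=ray(S,*uv); A=w2j(c);B=w2j(c+e); k=(-115-A[0])/(B[0]-A[0]); print(A+k*(B-A))
E
```

```text
[(np.int32(277), array([258.25631769, 296.77256318]))]
[499.22105261  34.33234694  79.72279128] [499.60934986  31.96422686  79.85444794] [-107.05779747  -28.64823899   79.72279128] [-107.21973433  -31.04251214   79.85444794]
[-115.          -92.75144228   82.31545844]
[-115.          -31.02853204   70.53900872]
[-115.          -91.89698623   91.33968747]
```

From the scene camera, the disc top stands at 70.5 mm (82.3 at the start, 91.3 when raised), so the pin is fully down at jig y of about -31. Next is the left strap: raise, move over it, then come down on its patch.

Call:
step_arm(
  targets="0 0 0 0 -0.4 0 0; 0 0 0 -0.3 -0.4 -0.25 0; 0 0 0 -0.53 -0.4 -0.5 0; 0 0 0 -0.53 -0.3 -0.5 0; 0 0 0 -0.53 -0.1 -0.5 0; 0 0 0 -0.53 -0.0 -0.5 0; 0 0 0 -0.53 -0.0 -0.5 0",
)

```text
t: 7.15
eef_pos: [619.1, 112.2, 148.7]
ee_rot: [0.082, -0.702, 0.703, -0.079]
force: [0.3, 0.4, -0.2]
gripper_width: 0.1
```

```bash
python3 - <<'E'
from m import *
o,w=snap('wrist','w7')
o,s=snap('scene','s7')
plan(j2w(24,20,140),Rdes(-1))
c=s['image'][100:260,170:375,::-1]; cv2.imwrite('pics/s7c.png',cv2.resize(c,None,fx=3.7,fy=3.7,interpolation=cv2.INTER_CUBIC))
E
```

```text
turn [-0.    -0.001 -0.   ] shift [ 0.05   0.111 -0.003] rows 0.24322531266421887 0.007664743166864684
now 7.25 [620.7 112.5 151.1] jig [ 29.   19.7 151.1] F [0.3 1.1 0.9] w -0.0 q [ 0.43  0.45  0.18  0.   -1.31  1.37]
```

View pics/w7.png

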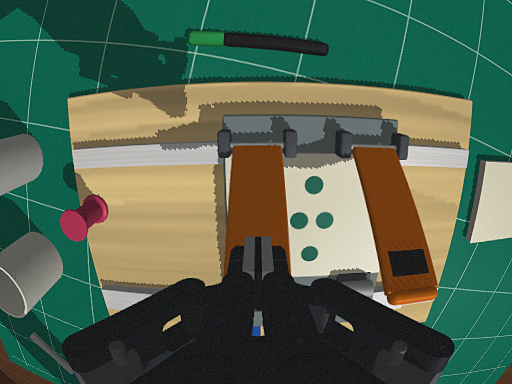

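View pics/s7c.png

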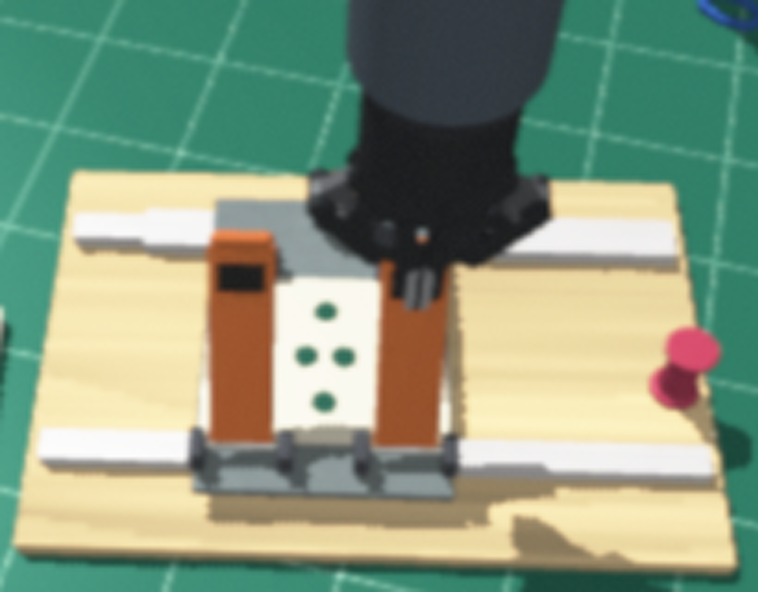

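The shut fingertips are centred over the left strap. I'll follow its arc down and stop above the catch.

Call:
step_arm(
  targets="0 0 0 0.05 0.11 0 0; 0 0 0 0.13 0.17 0 0; 0 0 0 0.21 0.23 0 0; 0 0 0 0.28 0.31 0 0; 0 0 0 0.35 0.39 0 0; 0 0 0 0.41 0.48 0 0; 0 0 0 0.47 0.57 0 0; 0 0 0 0.53 0.67 0 0; 0 0 0 0.58 0.76 0 0; 0 0 0 0.61 0.8 0 0; 0 0 0 0.61 0.8 0 0",
)

```text
t: 8.35
eef_pos: [561.0, 98.9, 70.2]
ee_rot: [0.081, -0.702, 0.703, -0.081]
force: [-0.7, 0.2, 0.2]
gripper_width: 0.1
```

```bash
python3 - <<'E'
from m import *
o,w=snap('wrist','w8')
plan(j2w(-37,20,58),Rdes(-1))
E
```

```text
turn [-0. -0. -0.] shift [0.053 0.126 0.001] rows 0.27316660362929807 0.004606742764783013
now 8.4 [561.5  99.   70.6] jig [-31.7  20.1  70.6] F [0.4 0.7 0.8] w 0.0 q [ 0.45  0.39 -0.12  0.   -1.06  1.35]
```

View pics/w8.png

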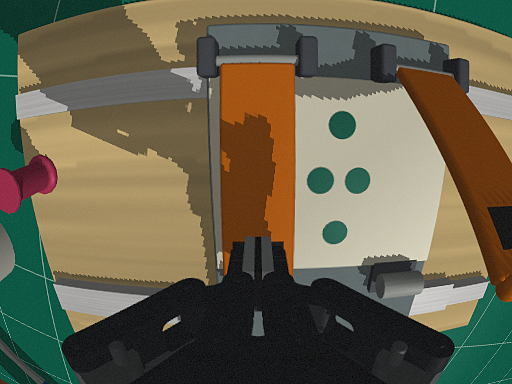

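Call:
step_arm(
  targets="0 0 0 0.03 0.05 0 0; 0 0 0 0.06 0.09 0 0; 0 0 0 0.07 0.11 0 0; 0 0 0 0.07 0.12 0 0",
)

```text
t: 8.8
eef_pos: [556.0, 97.9, 59.9]
ee_rot: [-0.08, 0.702, -0.702, 0.083]
force: [-0.9, 0.4, 9.0]
gripper_width: -0.1
```

Call:
step_arm(
  targets="0 0 0 0 0.02 0 0; 0 0 0 0 0.03 0 0; 0 0 0 0 0.03 0 0",
)

```text
t: 9.1
eef_pos: [555.7, 97.9, 56.5]
ee_rot: [-0.08, 0.703, -0.702, 0.082]
force: [1.3, -0.1, 5.5]
gripper_width: -0.2
```

Call:
step_arm(
  targets="0 0 0 0 0.01 0 0; 0 0 0 0 0.02 0 0; 0 0 0 0 0.02 0 0",
)

```text
t: 9.4
eef_pos: [555.5, 97.8, 53.9]
ee_rot: [-0.08, 0.703, -0.702, 0.082]
force: [1.1, 0.7, 3.4]
gripper_width: 0.3
```

Call:
step_arm(
  targets="0 0 0 0 0.01 0 0; 0 0 0 0 0.02 0 0; 0 0 0 0 0.02 0 0",
)

```text
t: 9.7
eef_pos: [554.8, 97.6, 51.4]
ee_rot: [-0.081, 0.702, -0.702, 0.081]
force: [0.5, 0.8, 4.6]
gripper_width: 0.1
```

Call:
step_arm(
  targets="0 0 0 0 0.005 0 0; 0 0 0 0 0.01 0 0; 0 0 0 0 0.01 0 0",
)

```text
t: 10.0
eef_pos: [554.8, 97.6, 51.3]
ee_rot: [0.081, -0.702, 0.702, -0.081]
force: [-2.3, 0.6, 9.5]
gripper_width: -0.1
```

Call:
step_arm(
  targets="0 0 0 0 0.01 0 0; 0 0 0 0 0.01 0 0",
)

```text
t: 10.2
eef_pos: [554.9, 97.6, 51.1]
ee_rot: [0.081, -0.702, 0.702, -0.082]
force: [-3.9, 0.1, 15.1]
gripper_width: 0.1
```

Call:
step_arm(
  targets="0 0 0 0 -0.2 0 0; 0 0 0 -0.1 -0.5 0 0; 0 0 0 -0.2 -0.95 0 0; 0 0 0 -0.2 -0.95 0 0; 0 0 0 -0.2 -0.95 0 0",
)

```text
t: 10.7
eef_pos: [573.7, 102.2, 144.1]
ee_rot: [-0.081, 0.703, -0.702, 0.081]
force: [-0.4, -0.4, -1.3]
gripper_width: -0.0
```

```bash
python3 - <<'E'
from m import *
o,w=snap('wrist','w9')
o,s=snap('scene','s9')
plan(j2w(26,-80,190),Rdes(-1))
c=s['image'][100:260,170:375,::-1]; cv2.imwrite('pics/s9c.png',cv2.resize(c,None,fx=3.7,fy=3.7,interpolation=cv2.INTER_CUBIC))
E
```

```text
turn [ 0.    -0.001  0.003] shift [-0.462 -0.478  1.002] rows 2.404777290539782 0.02747153665247368
now 10.8 [572.6 101.7 142.4] jig [-20.3  20.3 142.4] F [-0.1 -0.1 -0.6] w 0.0 q [ 0.44  0.36  0.03 -0.   -1.24  1.36]
```

View pics/w9.png

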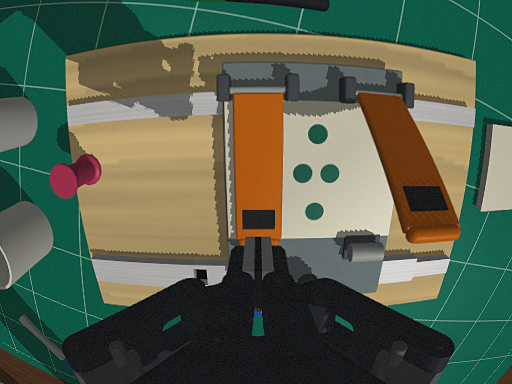

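View pics/s9c.png

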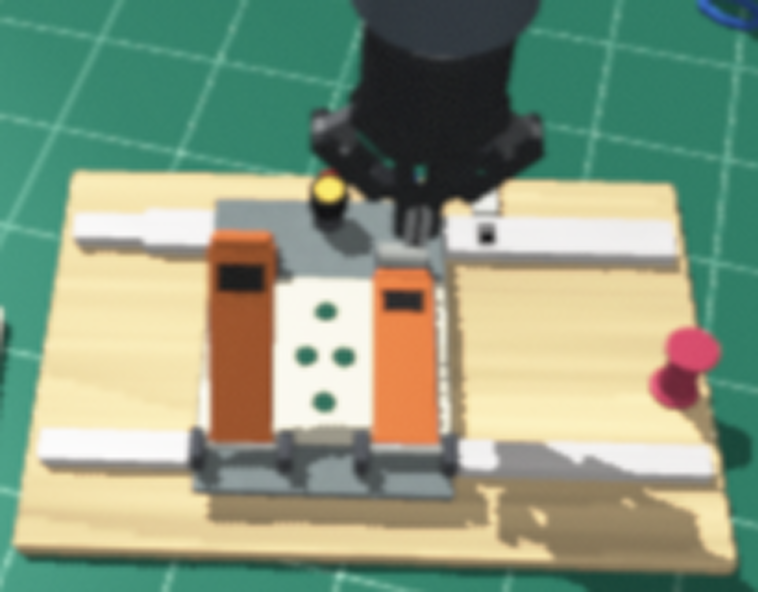

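The left strap lies flat under its catch in both views. Now for the right strap.

Call:
step_arm(
  targets="0 0 0 -0.2 -0.4 0 0; 0 0 0 -0.4 -0.55 0.2 0; 0 0 0 -0.49 -0.55 0.6 0; 0 0 0 -0.49 -0.5 1 0; 0 0 0 -0.49 -0.3 1 0; 0 0 0 -0.49 -0.1 1 0; 0 0 0 -0.49 -0.1 1 0",
)

```text
t: 11.5
eef_pos: [641.5, 15.2, 149.0]
ee_rot: [-0.084, 0.703, -0.702, 0.077]
force: [0.1, -0.5, 0.1]
gripper_width: 0.3
```

```bash
python3 - <<'E'
from m import *
o,w=snap('wrist','w10')
plan(j2w(24,-80,140),Rdes(-1))
E
```

```text
turn [ 0.    -0.001  0.004] shift [0.043 0.115 0.002] rows 0.24574578321552681 0.04282787045416781
now 11.55 [642.7  15.4 151.5] jig [ 28.3 -79.8 151.5] F [-1.1  0.4  0.8] w -0.0 q [ 0.27  0.47  0.23 -0.   -1.33  1.53]
```

View pics/w10.png

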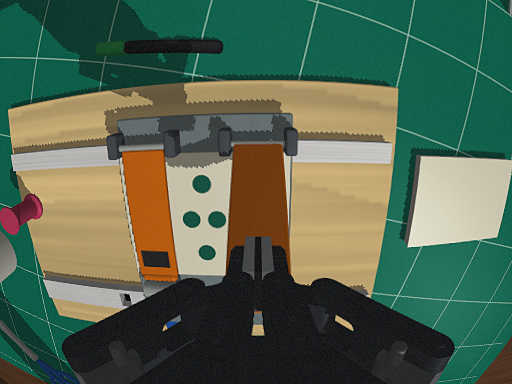

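The fingertips are centred over the right strap, so I repeat the same arc.

Call:
step_arm(
  targets="0 0 0 0.05 0.11 0 0; 0 0 0 0.13 0.17 0 0; 0 0 0 0.21 0.23 0 0; 0 0 0 0.28 0.31 0 0; 0 0 0 0.35 0.39 0 0; 0 0 0 0.41 0.48 0 0; 0 0 0 0.47 0.57 0 0; 0 0 0 0.53 0.67 0 0; 0 0 0 0.58 0.76 0 0; 0 0 0 0.61 0.8 0 0; 0 0 0 0.61 0.8 0 0",
)

```text
t: 12.65
eef_pos: [584.6, 2.0, 74.0]
ee_rot: [0.081, -0.702, 0.703, -0.081]
force: [0.3, 0.7, 0.0]
gripper_width: -0.2
```

Call:
step_arm(
  targets="0 0 0 0.03 0.05 0 0; 0 0 0 0.06 0.09 0 0; 0 0 0 0.07 0.11 0 0; 0 0 0 0.07 0.12 0 0",
)

```text
t: 13.05
eef_pos: [577.9, 0.3, 62.0]
ee_rot: [0.081, -0.702, 0.702, -0.081]
force: [-0.2, 0.8, 1.1]
gripper_width: -0.3
```

Call:
step_arm(
  targets="0 0 0 0 0.02 0 0; 0 0 0 0 0.03 0 0; 0 0 0 0 0.03 0 0",
)

```text
t: 13.35
eef_pos: [577.9, 0.2, 60.1]
ee_rot: [0.081, -0.702, 0.703, -0.081]
force: [-3.8, -0.1, 6.6]
gripper_width: -0.2
```

Call:
step_arm(
  targets="0 0 0 0 0.01 0 0; 0 0 0 0 0.02 0 0; 0 0 0 0 0.02 0 0",
)

```text
t: 13.65
eef_pos: [577.8, 0.1, 58.1]
ee_rot: [0.081, -0.702, 0.703, -0.081]
force: [-4.5, 0.2, 6.8]
gripper_width: 0.0
```

Call:
step_arm(
  targets="0 0 0 0 0.02 0 0; 0 0 0 0 0.03 0 0; 0 0 0 0 0.03 0 0",
)

```text
t: 13.95
eef_pos: [577.8, 0.1, 54.6]
ee_rot: [0.081, -0.702, 0.703, -0.081]
force: [-2.9, -0.5, 4.5]
gripper_width: -0.0
```

Call:
step_arm(
  targets="0 0 0 0 0.01 0 0; 0 0 0 0 0.02 0 0; 0 0 0 0 0.02 0 0",
)

```text
t: 14.25
eef_pos: [578.5, 0.4, 51.9]
ee_rot: [-0.081, 0.702, -0.702, 0.081]
force: [-0.8, -0.1, 0.5]
gripper_width: 0.3
```

Call:
step_arm(
  targets="0 0 0 0 0.01 0 0; 0 0 0 0 0.01 0 0; 0 0 0 0 0.01 0 0",
)

```text
t: 14.55
eef_pos: [578.6, 0.4, 51.4]
ee_rot: [0.081, -0.702, 0.702, -0.081]
force: [-1.6, 0.8, 3.3]
gripper_width: -0.1
```

Call:
step_arm(
  targets="0 0 0 0 0.01 0 0; 0 0 0 0 0.015 0 0; 0 0 0 0 0.015 0 0",
)

```text
t: 14.85
eef_pos: [578.6, 0.4, 51.3]
ee_rot: [0.081, -0.702, 0.703, -0.082]
force: [-5.2, 1.0, 11.9]
gripper_width: -0.2
```

Call:
step_arm(
  targets="0 0 0 0 0.005 0 0; 0 0 0 0 0.005 0 0",
)

```text
t: 15.05
eef_pos: [578.6, 0.4, 51.2]
ee_rot: [0.081, -0.702, 0.703, -0.082]
force: [-5.5, 0.9, 13.5]
gripper_width: -0.3
```

Call:
step_arm(
  targets="0 0 0 0 -0.2 0 0; 0 0 0 -0.1 -0.5 0 0; 0 0 0 -0.2 -0.95 0 0; 0 0 0 -0.2 -0.95 0 0; 0 0 0 -0.2 -0.95 0 0",
)

```text
t: 15.55
eef_pos: [598.7, 5.4, 145.0]
ee_rot: [-0.08, 0.703, -0.702, 0.082]
force: [-0.9, 0.5, -0.9]
gripper_width: 0.4
```

Call:
step_arm(
  targets="0 0 0 0.2 -0.3 0 0; 0 0 0 0.5 -0.5 0.0 0; 0 0 0 0.9 -0.7 0 0; 0 0 0 1 -0.7 0 0; 0 0 0 1 -0.7 0 0; 0 0 0 1 -0.7 0 0",
)

```text
t: 16.15
eef_pos: [500.2, -17.6, 212.9]
ee_rot: [-0.082, 0.703, -0.702, 0.08]
force: [-0.5, -0.2, 1.0]
gripper_width: -0.0
```

```bash
python3 - <<'E'
from m import *
o,w=snap('wrist','w11')
o,s=snap('scene','s11')
plan(j2w(26,-80,190),Rdes(-1))
a=blobs(s,[22,120,120],[34,255,255],(170,120,372,260));print([(x[0],x[1]) for x in a])
if a:
    c,e=ray(s,*a[0][1]); A=w2j(c);B=w2j(c+e); k=(-115-A[0])/(B[0]-A[0]); print(A+k*(B-A))
# patch heights
c=s['image'][100:260,170:375,::-1]; cv2.imwrite('pics/s11c.png',cv2.resize(c,None,fx=3.7,fy=3.7,interpolation=cv2.INTER_CUBIC))
E
```

```text
turn [ 0.    -0.     0.002] shift [-1.436  0.224  0.004] rows 2.906517451416155 0.017527354464289126
now 16.25 [500.6 -17.6 212.8] jig [-117.5  -79.5  212.8] F [-0.4 -0.9 -0.2] w 0.2 q [ 0.28  0.17 -0.05 -0.   -1.36  1.52]
[(np.int32(47), array([258.44680851, 150.85106383]))]
[-115.          -31.66282089   70.70358409]
```

View pics/w11.png

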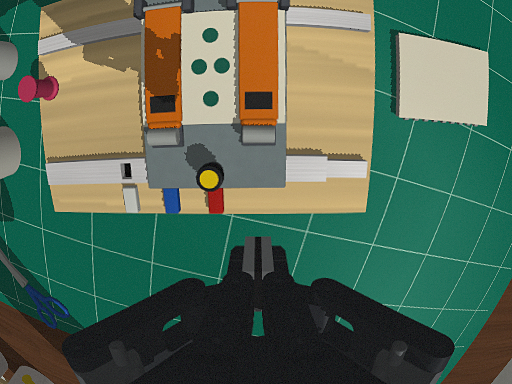

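View pics/s11c.png

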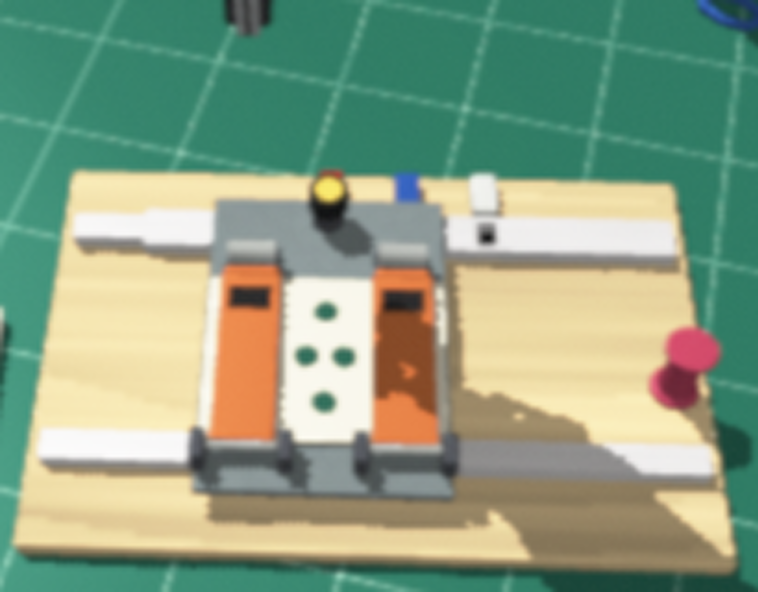

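Both straps lie under their catches (wrist patches at (162,103) and (258,100)), and the knob is in line with the red tab with its disc at 70.7 mm. One last height check on the patches, then I hand in.

```bash
python3 - <<'E'
from m import *
w=load('w11');s=load('s11')
g=lambda u,v:((u+.5)/3.7-.5+170,(v+.5)/3.7-.5+100)
for a_,b_ in(((162,103),g(403,301)),((258,100),g(250,297))):
    a,d=wray(w,*a_);c,e=ray(s,*b_)
    t=np.linalg.lstsq(np.c_[d,-e],c-a,rcond=None)[0];p=(a+t[0]*d+c+t[1]*e)/2;print(w2j(p).round(1))
    A=w2j(c);B=w2j(c+e);k=(-38-A[0])/(B[0]-A[0]);print('scene@x-38',(A+k*(B-A)).round(1))
manip.hand_in()
E
```

```text
[-36.8  19.4  54.4]
scene@x-38 [-38.   18.8  52.1]
[-37.2 -79.7  53.2]
scene@x-38 [-38.  -81.1  51.9]
the job is handed in; nothing more can be done
```

I pulled up the knob, slid the carriage about 61 mm to the hole beside the red tab and let the pin drop. Then I pressed the left strap shut, and after it the right one. The job was handed in at about 16.3 s with the arm clear of everything.

**Pin:** the top of the knob's disc stands at 70.5–70.7 mm, against 70 mm expected with the pin fully home. It was 82 mm at the start. The knob is at jig y of about -31 mm, within the 2 mm play of the hole at -30 mm.

**Straps:** both were pressed until they met the firm stop, with the fingertips at 51.1–51.3 mm. The highest force read between moves was about 16 N. After the arm let go, the black patches measured 52–54 mm high, against 51.5 mm expected when shut. Both lay under their catches in the last pictures.

**Checks that disagreed:**
- **Wrist and scene view of the knob:** this pair put the disc at 80 mm, but the wrist picture was taken while the arm was still moving, so I discounted it.
- **Top and scene view of the knob:** this gave 65 mm because the arm half hid the disc from above, so I discounted it too.
- **Patch heights:** two views together gave 53–54 mm, while the scene camera alone gave 52 mm. I put this down to calibration error.

I did not measure the bystanders separately, but nothing looked out of place in the last pictures and the arm did not knowingly touch any of them.

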